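# Sweep the desoldered parts into the scrap pan

## Task

Clear the rework bench: with closed fingertips, sweep the three desoldered parts (black relay, yellow capacitor, blue terminal block) along the bench into the open-mouthed scrap pan, so that each lies wholly on its red floor. Only push them: do not pinch them, lift them or press down on them. Leave the tip-cleaning tin, the flux jar and the circuit board where they are.

Things in the scene. Friction and masses are not known exactly. Their poses are not given: they have to be found in the camera images.
- scrap_pan: Fixed scrap pan: three upright aluminium walls, 25 mm high, 4 mm thick, round a red floor 140 mm wide (its y), 115 mm deep (its x), flush with the bench: no step, parts slide straight in. Origin: pan's centre at bench level. Its -x points out of the open mouth, towards world -y within 0.3 rad. Inner faces: back wall at x = +55 mm, side walls at y = +-70 mm.
- pan_mouth (a point): Middle of the pan's mouth at bench level, where the red floor begins: x = -60 mm, y = 0 in the pan's frame, same axes.
- relay_mid (a point): Black relay with a white stripe on top, a block 36 x 28 mm and 20 mm high. Loose, slides on the bench, 15 to 42 g. Lies flat at the start, at any yaw. This point is its middle, 10 mm above the bench.
- capacitor_mid (a point): Plain yellow film capacitor, a block 32 x 24 mm and 20 mm high. Loose, slides on the bench, 15 to 42 g. Lies flat at the start, at any yaw. This point is its middle, 10 mm above the bench.
- terminal_mid (a point): Blue terminal block with two screw heads on top, a block 34 x 26 mm and 20 mm high. Loose, slides on the bench, 15 to 42 g. Lies flat at the start, at any yaw. This point is its middle, 10 mm above the bench.
- relay: The same relay; origin at the centre of its underside.
- capacitor: The same capacitor; origin at the centre of its underside.
- terminal: The same terminal block; origin at the centre of its underside.
- tip_tin: Round steel tip-cleaning tin, 40 mm across and 30 mm high with its domed brass filling, loose, about 150 g. Origin: centre of its underside. Stands among the scrap parts: leave alone.
- flux_jar: Amber glass flux jar with a black cap, 36 mm across and 45 mm high, loose, about 90 g. Origin: centre of its underside. Leave alone.
- board: Good green circuit board, 45 mm (its x) by 65 mm (its y), 5 mm thick, components up to 13 mm high; loose, about 80 g. Origin: centre of its underside. Leave alone.

How it is judged:
At the end, for the whole second after the job is handed in: The middles of the relay, the capacitor and the terminal block lie between the pan's side walls and at least 8 mm inside its mouth line, under 40 mm above the bench and at rest; the tin, the jar and the board are within 15 mm of where they started and upright (x of relay_mid in the frame of scrap_pan between -0.052 and 0.057 m and y of relay_mid in the frame of scrap_pan between -0.072 and 0.072 m and height (world z) of each of relay_mid, capacitor_mid, terminal_mid below 0.04 m and linear speed of each of relay, capacitor, terminal below 0.02 m/s and x of capacitor_mid in the frame of scrap_pan between -0.052 and 0.057 m and y of capacitor_mid in the frame of scrap_pan between -0.072 and 0.072 m and x of terminal_mid in the frame of scrap_pan between -0.052 and 0.057 m and y of terminal_mid in the frame of scrap_pan between -0.072 and 0.072 m and distance of each of tip_tin, flux_jar, board from where it was at the start of the episode below 0.015 m and angle between each of tip_tin, flux_jar, board's own z axis and vertical below 0.3 rad); the robot touches nothing.
It fails at once if a scrap part was lifted off the bench (its middle above 40 mm) (height (world z) of any of relay_mid, capacitor_mid, terminal_mid above 0.04 m).
It fails at once if a scrap part was taken between the fingers or pressed from above (the TCP within 14 mm of being over its middle and less than 41 mm above the bench, fingers touching it) ((horizontal distance between the grasp point and relay_mid below 0.014 m and height (world z) of the grasp point below 0.041 m and contact force between the fingers and relay above 1 N) or (horizontal distance between the grasp point and capacitor_mid below 0.014 m and height (world z) of the grasp point below 0.041 m and contact force between the fingers and capacitor above 1 N) or (horizontal distance between the grasp point and terminal_mid below 0.014 m and height (world z) of the grasp point below 0.041 m and contact force between the fingers and terminal above 1 N)).
It fails at once if the tip-cleaning tin was knocked, shifted (15 mm) or tipped (distance of tip_tin from where it was at the start of the episode above 0.015 m or angle between tip_tin's own z axis and vertical above 0.3 rad).
It fails at once if the flux jar was knocked, shifted (15 mm) or tipped (distance of flux_jar from where it was at the start of the episode above 0.015 m or angle between flux_jar's own z axis and vertical above 0.3 rad).
It fails at once if the circuit board was knocked, shifted (15 mm) or tipped (distance of board from where it was at the start of the episode above 0.015 m or angle between board's own z axis and vertical above 0.3 rad).
It also fails if it takes over 72 s, if anything falls off the work surface, if the arm or the gripper's body presses on something with over 40 N, if the wrist force passes 120 N, or if a joint passes its speed limit or range.

## Robot

A 6-joint arm with a two-finger parallel gripper is mounted at the origin on the work surface. World frame = base frame: x ahead of the robot, y to its left, z up, the work surface at z = 0. Lengths are in m, angles in rad, forces in N, time in s.
With the tool pointing down it reaches from about 0.275 to 0.825 m from the base axis. Payload 4.9 kg.
Tool frame: the origin (TCP) lies between the finger pads, 19 mm behind the fingertips; this is the grasp point; z points along the fingers, y is the line along which they close (so a half turn about z gives the same grasp; the last joint's range is limited). The gripper opens to 85 mm and grips with 20 to 120 N. Pads are 22 mm wide; open, the fingers measure 114 mm over their backs; the gripper's body (76 mm by 85 mm) begins 54 mm behind the grasp point. The pads swing forward as they close: fully open they stand 13 mm farther back than shut.
Start: joints at [-1.475, 0.326, -0.193, 1.052, 0, 1.437], TCP at [0.125, -0.536, 0.25] pointing down, gripper open.
Joint ranges: [-2.65, 2.65], [-0.97, 1.79], [-1.3, 1.35], [-1.93, 2.1], [-1.47, 1.37], [-3.14, 3.14]. Speed limits (rad/s): [2.57, 2.57, 3.14, 3.14, 3.14, 3.14].

## Interface

Orientations are given as a rotation vector (axis times angle).
In Python, from cell import * gives the robot as it stands. Calls block until the motion is done:
- movep(position, orientation): joint-space move of the TCP to a pose.
- move_l(position, velocity=0.15, rot=None, until_force=None): straight line of the TCP; rot=None keeps the orientation; velocity is the mean speed in m/s. With until_force (N) it stops when the force on the tool has changed by that much, and returns True; else False.
- set_joints(angles): joint-space move.
- let_go() and grab(newtons=None): open the fingers fully, or close them until they stop; newtons is the grip in N (None keeps the last).
- sleep(seconds).
- ik(position, orientation): joint angles nearest the present ones, or None.
- get_state(): the state.
- grab_frame(name): name is "scene" or "top" or "wrist"; returns a dict with "img" (480x640x3 uint8, red, green, blue), "fx", "fy", "cx", "cy" (pixels), "cam_to_world" (4x4, takes a point from camera to world coordinates); the wrist camera has in their place "T_tool_cam" (4x4, takes a point from camera to tool coordinates, whose origin is the TCP and whose axes are the flange's). Camera axes: x right, y down, z forward; pixel columns grow to the right and rows downward; lengths in m; the calibration is good to about 2 mm. The wrist camera is an equidistant fisheye: a pixel r from the principal point sees the ray r / f radians off the axis. A picture is of the moment at which its call begins: read the wrist's pose just before it. There is no depth.
A pose or a line that the arm cannot do raises MotionError and nothing moves.
- sign_off(): hands the job in; it is judged then, once.
Trained networks look in the newest picture that a camera, given by its name, has taken for a name from the list of things; names that differ only in an ending like _2 or _b are one class to them, and where a whole thing is asked for, a point or a joint stands for the part that bears it (a point fixed in the world has none). Each returns a list of dicts, best first, with "score" (0 to 1); they miss things now and then, are a little off and sometimes report something else, mostly with a low value. They report only what shows in the picture. A call takes as long as a camera call.
- spot_in(camera, name): "centre" ([column, row] in pixels, amid what is visible of it).
- silhouettes(camera, name): "mask" (480x640 bool, what is visible of it) and "centre" ([column, row] in pixels, amid what is visible of it).
- tip_of(camera, name): "centre" ([column, row] in pixels: a listed point, or the origin of a listed thing).
The state is a dict: "clock": time; "q": joint angles; "joint_velocities": joint speeds; "tau": joint torques, N m; "position": TCP position; "eef_rot": TCP orientation; "contact_force": force on the tool from outside, world axes, zero at the start; "wrist_torque": the same for the moment, N m; "finger_gap": opening from 0.0 (shut) to 1.0 (fully open); "grasp_force": force on a finger pad.
Only numpy, scipy, OpenCV 4.12 (cv2) and the standard library are available. Lean on these libraries where they do the work, as an engineer would, in place of code of your own. Each camera call takes 0.05 s, during which the arm holds its last target. There are 200 camera calls.

## Working session

There is one attempt and no reset: what is moved stays moved. The work goes in short steps, each a Python script; the robot and the scene stay as the last script left them, time stands still between calls to the robot, and variables do not carry over. Pictures are saved under pics/ and viewed, at most 10 in all, crops included, and the job is handed in when it is done.

```bash
mkdir -p pics; ls; cat > h.py <<'E'
from cell import *
import numpy as np, cv2
def look(name='top'):
    return grab_frame(name)
def ray(f,px,z):
    M=np.array(f["cam_to_world"]); d=M[:3,:3]@np.array([(px[0]-f["cx"])/f["fx"],(px[1]-f["cy"])/f["fy"],1.])
    o=M[:3,3]; return (o+d*(z-o[2])/d[2])[:2]
def proj(f,p):
    M=np.linalg.inv(np.array(f["cam_to_world"])); q=M[:3,:3]@np.array(p)+M[:3,3]
    return np.array([f["fx"]*q[0]/q[2]+f["cx"],f["fy"]*q[1]/q[2]+f["cy"]])
def maskbox(f,m,z):
    c,_=cv2.findContours(m.astype(np.uint8),cv2.RETR_EXTERNAL,cv2.CHAIN_APPROX_NONE)
    c=max(c,key=cv2.contourArea)[:,0]
    w=np.array([ray(f,p,z) for p in c])*1000
    (x,y),(a,b),t=cv2.minAreaRect(w.astype(np.float32))
    return [round(v,1) for v in (x,y,a,b,t)]
E
python3 - <<'E'
from h import *
print(get_state()["clock"],get_state()["eef_rot"])
for n in("top","scene"):
    f=look(n); cv2.imwrite(f"pics/{n}0.png",f["img"][:,:,::-1])
    M=np.array(f["cam_to_world"]); print(n,M[:3,3].round(3),M[:3,2].round(2),f["fx"])
    for t,z in(("relay",.02),("capacitor",.02),("terminal",.02),("tip_tin",.03),("flux_jar",.045),("board",.005),("scrap_pan",0)):
        for d in silhouettes(n,t)[:2]: print(t,round(d["score"],2),np.round(d["centre"]),maskbox(f,d["mask"],z))
    for t in("pan_mouth","scrap_pan"):
        for d in tip_of(n,t)[:2]: print(t,round(d["score"],2),np.round(d["centre"]),ray(f,d["centre"],0).round(4))
E
```

```text
pics
0.0 [-3.11921527e+00 -3.60037005e-01 -5.50871747e-05]
top [ 0.444 -0.071  0.912] [ 0.14  0.02 -0.99] 537.472782039561
capacitor 0.86 [407. 248.] [564.4, -215.1, 31.2, 25.4, 29.1]
terminal 0.92 [438. 294.] [484.5, -261.3, 27.5, 36.2, 37.7]
tip_tin 0.86 [305. 260.] [541.9, -41.3, 41.5, 36.4, 0.3]
flux_jar 0.84 [519. 270.] [528.5, -390.5, 31.7, 45.4, 18.5]
board 0.57 [317. 186.] [679.6, -64.8, 65.5, 48.7, 84.2]
board 0.47 [436. 295.] [485.8, -264.0, 28.6, 37.9, 38.2]
scrap_pan 0.66 [157. 287.] [500.6, 211.1, 132.4, 154.6, 79.3]
pan_mouth 0.96 [192. 295.] [0.4856 0.149 ]
scrap_pan 0.68 [160. 287.] [0.4984 0.204 ]
scene [ 0.994 -0.505  1.015] [-0.38  0.37 -0.85] 557.823677602341
relay 0.74 [397. 164.] [498.8, 200.3, 136.5, 162.4, 80.2]
relay 0.68 [300. 202.] [431.1, -36.2, 41.4, 49.4, 9.4]
capacitor 0.55 [278. 289.] [567.2, -222.3, 35.2, 30.2, 27.3]
terminal 0.71 [234. 279.] [486.3, -267.0, 28.5, 40.2, 39.0]
tip_tin 0.77 [331. 232.] [548.2, -49.6, 37.9, 50.1, 47.0]
flux_jar 0.66 [193. 333.] [535.2, -402.2, 34.1, 48.3, 80.1]
board 0.67 [369. 281.] [676.4, -67.0, 66.4, 47.5, 83.8]
scrap_pan 0.84 [398. 165.] [489.6, 214.3, 135.6, 164.5, 79.7]
pan_mouth 0.58 [373. 177.] [0.4868 0.1381]
scrap_pan 0.61 [394. 163.] [0.4899 0.2057]
```

View pics/top0.png

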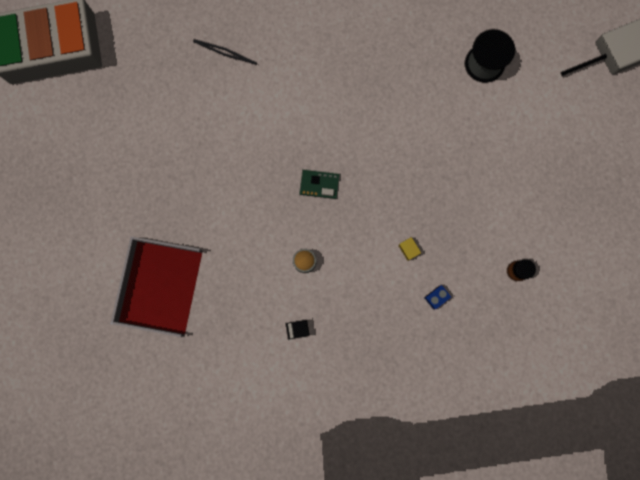

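View pics/scene0.png

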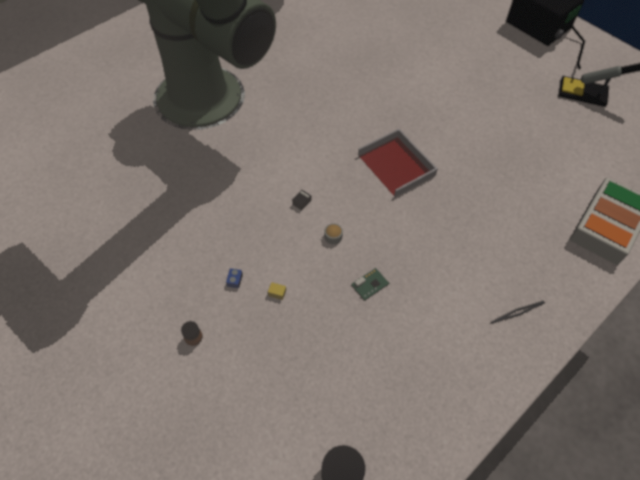

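The top view shows the relay at (299,330), tin at (305,260), capacitor at (411,248), terminal at (438,296), jar at (522,269), board at (320,184) and the red pan floor at (163,288) with its mouth facing right. In the scene view, the network's top "relay" hit at (397,164) is really the pan. The true relay is at (301,200).

Next I'll fit known-size boxes to the masks to get accurate poses.

```bash
cat >> h.py <<'E'
from scipy.optimize import minimize
D={"relay":(.036,.028,.02),"capacitor":(.032,.024,.02),"terminal":(.034,.026,.02)}
def hull(f,x,y,t,d,s=4):
    c,sn=np.cos(t),np.sin(t)
    P=[proj(f,(x+c*a-sn*b,y+sn*a+c*b,z)) for a in(-d[0]/2,d[0]/2) for b in(-d[1]/2,d[1]/2) for z in((0,d[2]) if d[2] else (0,))]
    return cv2.convexHull((np.array(P)*s).astype(np.float32))
def fit(f,m,d,x0):
    s=4; r,c=np.nonzero(m); r0,r1,c0,c1=r.min()-12,r.max()+12,c.min()-12,c.max()+12
    M=cv2.resize(m[r0:r1,c0:c1].astype(np.float32),None,fx=s,fy=s)>.5
    def cost(v):
        h=hull(f,v[0]/1000,v[1]/1000,v[2]/20,d)+s*.5-np.array([c0,r0])*s
        I=np.zeros(M.shape,np.uint8); cv2.fillConvexPoly(I,np.round(h).astype(np.int32),1); I=I>0
        return 1-(I&M).sum()/(I|M).sum()
    best=min((minimize(cost,[x0[0]*1000,x0[1]*1000,t*20],method="Nelder-Mead",options=dict(initial_simplex=np.array([x0[0]*1000,x0[1]*1000,t*20])+np.array([[0,0,0],[6,0,0],[0,6,0],[0,0,6]]))) for t in np.arange(0,np.pi,np.pi/6)),key=lambda q:q.fun)
    v=best.x; return v[0]/1000,v[1]/1000,np.degrees(v[2]/20)%180,1-best.fun
def cmask(f,n,roi=None):
    h=cv2.cvtColor(f["img"],cv2.COLOR_RGB2HSV).astype(int); H,S,V=h[...,0],h[...,1],h[...,2]
    m={"capacitor":(H>20)&(H<35)&(S>130),"terminal":(H>100)&(H<130)&(S>90),"relay":(V<70)|((V>165)&(S<40)),"scrap_pan":((H<8)|(H>172))&(S>150)}[n]
    if roi is not None:
        z=np.zeros_like(m); a,b,c,d=[int(v) for v in roi]; z[b:d,a:c]=1; m=m&z
    k,l,st,_=cv2.connectedComponentsWithStats(m.astype(np.uint8)); 
    return l==1+np.argmax(st[1:,4]) if k>1 and n!="relay" else m
def find(f,n,near=None):
    roi=None
    if near is not None:
        u=proj(f,(*near,.01)); roi=np.clip([u[0]-35,u[1]-35,u[0]+35,u[1]+35],0,639)
    m=cmask(f,n,roi); r,c=np.nonzero(m)
    if len(r)<40: return None
    return fit(f,m,D.get(n,(.115,.14,0)),ray(f,(c.mean(),r.mean()),.01))
E
python3 - <<'E'
from h import *
for n in("top","scene"):
    f=look(n)
    for t in("relay","capacitor","terminal","scrap_pan"):
        print(n,t,np.round(find(f,t,(.43,-.033) if t=="relay" else None),4))
        d=[d for d in silhouettes(n,t) if t not in D or d["mask"].sum()<1500]
        if d: d=d[0]; print("   net",np.round(fit(f,d["mask"],D.get(t,(.115,.14,0)),ray(f,d["centre"],.01)),4))
    if n=="top": cv2.imwrite("pics/c.png",cv2.resize(f["img"][230:350,270:470,::-1],None,fx=4,fy=4,interpolation=cv2.INTER_CUBIC))
E
```

```text
top relay [ 4.314000e-01 -3.940000e-02  1.007717e+02  7.980000e-01]
   net [ 4.30600e-01 -2.95000e-02  1.00326e+02  9.49400e-01]
top capacitor [ 0.5654 -0.2186 31.2356  0.8803]
   net [ 0.5662 -0.2175 33.4215  0.8291]
top terminal [  0.4841  -0.2639 126.4465   0.6737]
   net [  0.4851  -0.2629 128.4909   0.9291]
top scrap_pan [ 0.4999  0.2042 79.6368  0.9723]
   net [ 0.4982  0.2083 78.9269  0.8171]
scene relay [ 4.29200e-01 -3.43000e-02  4.44936e+01  5.99000e-01]
   net [ 4.251000e-01 -3.040000e-02  1.077695e+02  8.871000e-01]
scene capacitor [ 0.6331  0.7288 51.4571  0.5965]
   net [ 0.5627 -0.2186 41.2155  0.8263]Traceback (most recent call last):
  File "<stdin>", line 5, in <module>
  File "h.py", line 45, in find
    return fit(f,m,D.get(n,(.115,.14,0)),ray(f,(c.mean(),r.mean()),.01))
  File "h.py", line 25, in fit
    M=cv2.resize(m[r0:r1,c0:c1].astype(np.float32),None,fx=s,fy=s)>.5
      ~~~~~~~~~~^^^^^^^^^^^^^^^^^^^^^^^^^^^^^^^^^^^^^^^^^^^^^^^^^^
cv2.error: OpenCV(4.12.0) /io/opencv/modules/imgproc/src/resize.cpp:4208: error: (-215:Assertion failed) !ssize.empty() in function 'resize'
```

View pics/c.png

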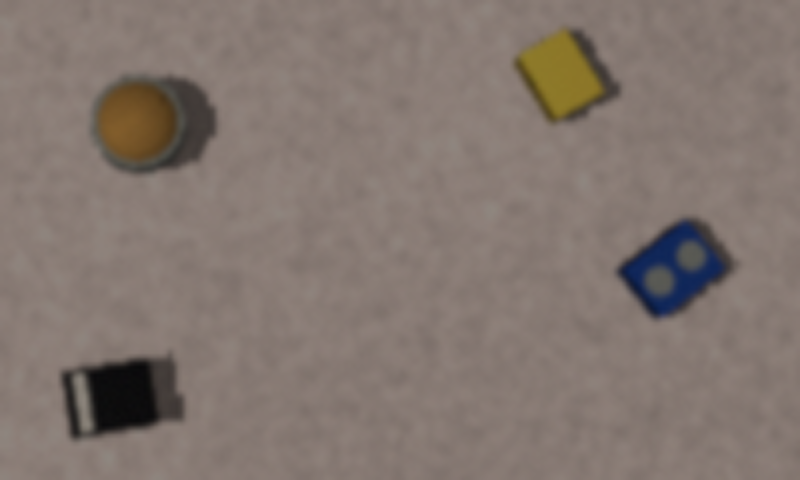

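The crop confirms the network fits: relay with its white stripe at the pan end, capacitor and terminal each turned about 30–38° off the pan direction. The plan is to push each part square on a side along a gentle curve, relay first, checking partway.

```bash
cat >> h.py <<'E'
from scipy.spatial.transform import Rotation as R
PAN=np.array([.499,.205]); PSI=79.3
ux=np.array([np.cos(np.radians(PSI)),np.sin(np.radians(PSI))]); uy=np.array([-ux[1],ux[0]])
def pan(x,y): return PAN+x*ux+y*uy
def inpan(p): d=np.array(p[:2])-PAN; return np.round([d@ux*1000,d@uy*1000],1)
def hd(a): return np.array([np.cos(np.radians(a)),np.sin(np.radians(a))])
def rot(a):
    c,s=hd(a); return R.from_matrix(np.array([[c,s,0],[s,-c,0],[0,0,-1]])).as_rotvec()
Z=.025
def path(p0,a0,p1,a1,step=.04,k=.36):
    p0,p1=np.array(p0),np.array(p1); L=np.linalg.norm(p1-p0); n=max(2,int(round(L/step)))
    t=np.linspace(0,1,n+1)[:,None]; b,c=p0+k*L*hd(a0),p1-k*L*hd(a1)
    P=(1-t)**3*p0+3*t*(1-t)**2*b+3*t*t*(1-t)*c+t**3*p1
    V=3*(1-t)**2*(b-p0)+6*t*(1-t)*(c-b)+3*t*t*(p1-c)
    return P,np.degrees(np.arctan2(V[:,1],V[:,0]))
def push(p0,a0,p1,a1,h,flip=0,v=.08,side=0,k=.36,up=.15):
    """part centre p0 pushed along heading a0 to p1 arriving on a1; h = half depth; side = lateral finger offset (left +)"""
    off=.011+h; P,A=path(p0,a0,p1,a1,k=k)
    T=[(p-off*hd(a)+side*hd(a+90),a) for p,a in zip(P,A)]
    s=T[0][0]-.02*hd(a0); r=lambda a:rot(a+180*flip)
    movep([*s,.09],r(a0)); move_l([*s,Z],.2)
    for q,a in T: move_l([*q,Z],v if a!=a0 or q is not T[0][0] else .06,rot=r(a))
    q,a=T[-1]; move_l([*(q-.012*hd(a)),Z],.1); move_l([*(q-.012*hd(a)),up],.25)
def see(n,near=None,cam="top"):
    f=look(cam); out=[]
    for d in silhouettes(cam,n):
        if 60<d["mask"].sum()<1500:
            w=fit(f,d["mask"],D[n],ray(f,d["centre"],.01))
            if near is None or np.hypot(w[0]-near[0],w[1]-near[1])<.08: out.append(w)
    print(n,[np.round(w,4).tolist() for w in out],[inpan(w).tolist() for w in out],"clock",round(get_state()["clock"],2)); return f,out
E
python3 - <<'E'
from h import *
for n,p0,a0,p1,a1 in(("r",(.4306,-.0295),100,pan(.012,.04),PSI),("t",(.485,-.263),127.5,pan(0,0),PSI),("c",(.5655,-.218),122,(.478,-.07),90)):
    P,A=path(p0,a0,p1,a1); print(n,P.round(3).tolist(),A.round().tolist())
    for fl in(0,1): print(fl,[None if (q:=ik([*p,Z],rot(a+180*fl))) is None else round(q[5],2) for p,a in((P[0],A[0]),(P[-1],A[-1]))])
grab(40)
s=get_state(); print(s["clock"],s["finger_gap"])
push((.4306,-.0295),100,pan(.012,.04),PSI,.018,flip=0)
f,o=see("relay",pan(0,.04)); print(get_state()["contact_force"])
cv2.imwrite("pics/r1.png",f["img"][150:400,80:560,::-1])
E
```

```text
r [[0.431, -0.03], [0.426, 0.014], [0.428, 0.056], [0.434, 0.097], [0.443, 0.138], [0.453, 0.18], [0.462, 0.224]] [100.0, 91.0, 84.0, 79.0, 77.0, 77.0, 79.0]
0 [np.float64(1.16), np.float64(2.07)]
1 [np.float64(-1.99), np.float64(-1.08)]
t [[0.485, -0.263], [0.463, -0.229], [0.448, -0.193], [0.439, -0.157], [0.436, -0.119], [0.437, -0.08], [0.442, -0.041], [0.449, -0.001], [0.459, 0.04], [0.469, 0.081], [0.48, 0.122], [0.49, 0.164], [0.499, 0.205]] [128.0, 118.0, 108.0, 99.0, 92.0, 86.0, 81.0, 78.0, 76.0, 75.0, 76.0, 77.0, 79.0]
0 [np.float64(0.29), np.float64(2.01)]
1 [np.float64(-2.86), np.float64(-1.13)]
c [[0.566, -0.218], [0.538, -0.181], [0.509, -0.148], [0.487, -0.112], [0.478, -0.07]] [122.0, 130.0, 128.0, 114.0, 90.0]
0 [np.float64(0.52), np.float64(1.27)]
1 [np.float64(-2.62), np.float64(-1.87)]
2.1667 -0.000989477857400654
relay [[0.4576, 0.1954, 88.0686, 0.2409]] [[-17.1, 38.9]] clock 10.26
[-0.47101375 -0.44633742 -0.43205632]
```

View pics/r1.png

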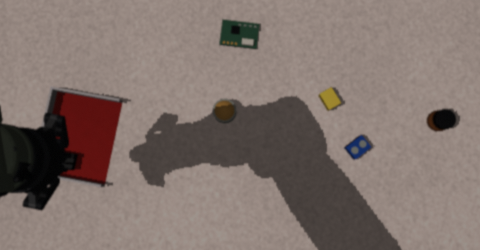

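The arm hides the relay here, and the network's "relay" at this spot is a fingertip. I'll push the terminal to its halfway point, back off, then check both parts.

```bash
python3 - <<'E'
from h import *
push((.485,-.263),127.5,(.437,-.07),82,.017,flip=0,k=.4,up=.1)
p=get_state()["position"]; move_l([p[0]+.02,p[1]-.14,.15],.3)
f,o=see("terminal"); cv2.imwrite("pics/t1.png",cv2.resize(f["img"][220:400,100:460,::-1],None,fx=2,fy=2))
see("relay"); see("capacitor")
E
```

```text
terminal [[0.4262, -0.0679, 100.0917, 0.8637]] [[-281.7, 20.8]] clock 17.73
relay [[0.461, 0.2279, 80.2481, 0.947]] [[15.5, 41.6]] clock 17.83
capacitor [[0.5662, -0.2173, 29.6428, 0.9345], [0.5446, -0.0405, 88.1329, 0.699]] [[-402.5, -144.5], [-232.7, -90.4]] clock 17.93
```

View pics/t1.png

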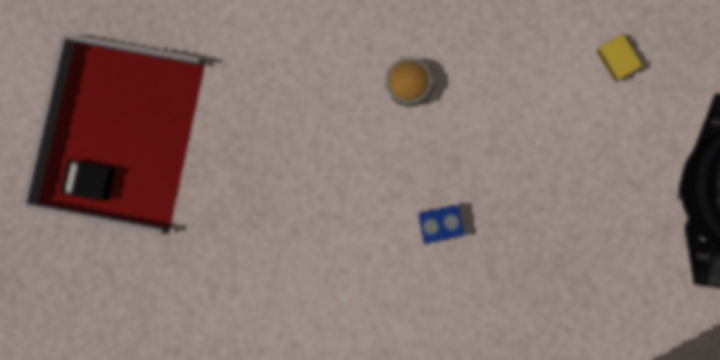

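The relay lies well inside the pan at (15, 42) mm in the pan frame. The terminal is at (0.426, -0.068) with yaw 100°, having slid slightly outward on the curve, so I'll aim a little to the right to compensate.

```bash
python3 - <<'E'
from h import *
push((.4262,-.0679),98,pan(.008,-.008),74,.017,flip=0,k=.36,up=.1)
# capacitor stage 1: almost straight along its own normal
push((.566,-.2175),121,(.468,-.075),100,.012,flip=0,k=.33,up=.1)
p=get_state()["position"]; move_l([p[0]+.03,p[1]-.14,.15],.3)
f,o=see("capacitor"); cv2.imwrite("pics/k1.png",cv2.resize(f["img"][220:400,100:460,::-1],None,fx=2,fy=2))
see("terminal"); see("relay")
E
```

```text
capacitor [[0.4644, -0.0743, 15.2427, 0.939]] [[-280.9, -17.9]] clock 31.75
terminal [[0.5107, 0.214, 75.7381, 0.9333], [0.6776, -0.0652, 64.5591, 0.4124]] [[11.0, -9.8], [-232.3, -225.7]] clock 31.85
relay [[0.4608, 0.2276, 80.7757, 0.9446]] [[15.1, 41.8]] clock 31.95
```

View pics/k1.png

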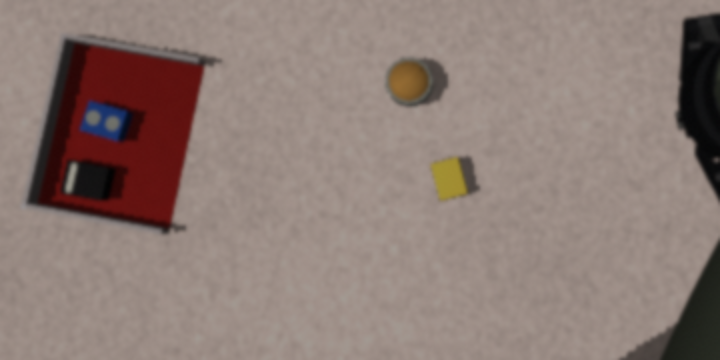

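The terminal is in the pan at (11, -10) mm, the relay hasn't moved, and the capacitor waits at (0.464, -0.074) with a heading of 105°. Last push.

```bash
python3 - <<'E'
from h import *
push((.4644,-.0743),104,pan(-.02,-.036),73,.012,flip=0,k=.36,up=.12)
p=get_state()["position"]; move_l([p[0]-.05,p[1]-.24,.2],.3)
f,o=see("capacitor"); cv2.imwrite("pics/k2.png",cv2.resize(f["img"][150:400,100:500,::-1],None,fx=2,fy=2))
see("terminal"); see("relay")
E
```

```text
capacitor [[0.5156, 0.1826, 27.5039, 0.8669]] [[-18.9, -20.5]] clock 39.86
terminal [[0.5104, 0.2182, 79.0278, 0.8774]] [[15.0, -8.8]] clock 39.96
relay [[0.4604, 0.2282, 79.3585, 0.9267]] [[15.6, 42.2]] clock 40.06
```

View pics/k2.png

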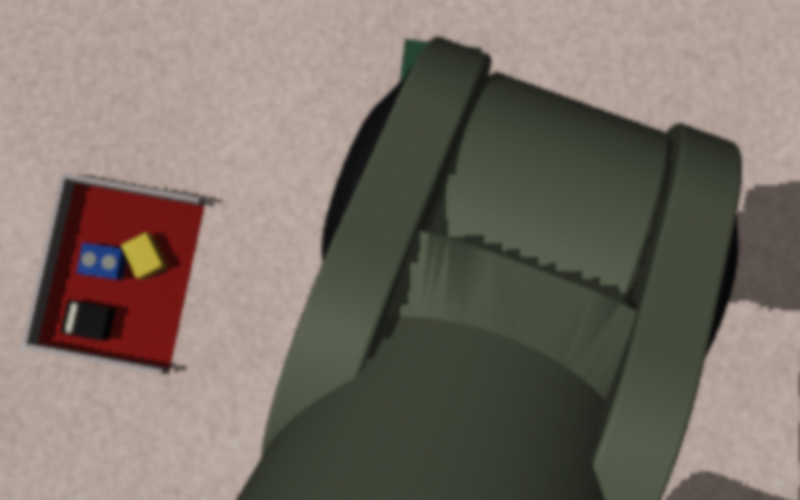

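All three parts lie wholly on the red floor: relay at about (88,320), terminal at (100,262), capacitor at (143,255). The arm is clear of them.

```bash
python3 -c "
from cell import *
print(sign_off())"
```

```text
the job is handed in; nothing more can be done
None
```

The job is handed in at about 40 s on the clock: the last picture shows the relay, capacitor and terminal block wholly on the red floor, moved only by pushing, and no push path touched the tin, jar or board, though the arm hid those three in that picture; no verdict came back.

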